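# Swing the red cover aside to reach the grease nipple

### The arm

A 7-joint arm with a two-finger parallel gripper is mounted at the origin on the work surface. World frame = base frame: x ahead of the robot, y to its left, z up, the work surface at z = 0. Lengths are in m, angles in rad, forces in N, time in s.
With the tool pointing down it reaches from about 0.425 to 0.825 m from the base axis. Payload 3.6 kg.
Tool frame: the origin (TCP) lies at the very end of the fingers, on their centre line; the grasp point (between the pads) lies 19 mm behind it (robot.grip_point_offset is the x of the grasp point in the tool frame, in m); x points along the fingers, z is the direction in which the jaws open and shut, and the axes are right-handed (so a half turn about x gives the same grasp; the last joint's range is limited). The gripper opens to 85 mm and grips with 20 to 120 N. Pads are 22 mm wide; open, the fingers measure 114 mm over their backs; the gripper's body (76 mm by 85 mm) begins 54 mm behind the grasp point. The pads swing forward as they close: fully open they stand 13 mm farther back than shut.
Start: joints at [1.21, 0.615, -0.013, 1.423, 0.008, 1.103, -0.04], TCP at [0.214, -0.614, 0.231] pointing down, gripper open.
Joint ranges: [-3.12, 3.12], [-0.3, 2.06], [-1.34, 1.32], [0.26, 2.42], [-1.36, 4.5], [0.01, 1.98], [-2.84, 2.84]. Speed limits (rad/s): [2.79, 2.79, 3.14, 3.14, 3.14, 3.14, 3.14].

### API

Orientations are given as a 3x3 rotation matrix whose columns are the frame's x, y, z axes.
In Python, from station import robot, cams, ticket gives the robot as it stands. The module is installed in compiled form; this text tells all that it offers.
- The arm moves only by the tool move_arm, never from a script. Its arguments are lists of equal length, an entry for each row: "hand": the closure, from 0 (fully open) to 1 (shut); "xyz": the shift along the tool's x, y, z in units of 300 mm (1.0 is 300 mm), a list of three; "spin": the turn about the tool's x in units of pi/2 rad (1.0 is pi/2 rad). In form: {"hand": [hand, ...], "xyz": [[x, y, z], ...], "spin": [spin, ...]}. A call has 1 to 10 rows; each row is the pose to reach, as a shift and turn from the pose commanded when the call began, along the tool's axes at that moment; what a row does not reach only later rows make up. A row lasts 1/12 s, in which the tool goes at most 41.7 mm and 7.16 degrees, less where a joint would pass 70% of its speed; a pose out of reach is approached as far as the arm can. A call with a number of a shift or a turn outside -1 to 1 is refused whole. A call with a gripper value outside its range is refused whole. The fingers move at their own pace and stop on an object; "grip_force" is the grip in N (left out, the last holds). Time passes only in rows, so rows that repeat a pose let the fingers close. It gives the time, the measured TCP pose, the force and the opening at its end, in the units of the state.
- robot.state(): the state, without advancing time (a new reading comes with each control period).
- cams.read_camera(name): name is "scene" or "top"; returns the picture (480x640x3 uint8, red, green, blue); there is no depth.
- cams.camera_model(name): a dict with "K" (3x3 intrinsics, pixels), "xyz" and "attitude" of the camera in the world. Camera axes: x right, y down, z forward; pixel columns grow to the right and rows downward; lengths in m; the calibration is good to about 2 mm. A picture is of the moment at which its call begins. camera_model takes no time and is no camera call.
- ticket.job_done(): hands the job in, once; it reports no verdict.
Trained networks look in the newest picture that a camera, given by its name, has taken for a name from the list of things; names that differ only in an ending like _2 or _b are one class to them, and where a whole thing is asked for, a point or a joint stands for the part that bears it (a point fixed in the world has none). Each returns a list of dicts, best first, with "p" (0 to 1); they miss things now and then, are a little off and sometimes report something else, mostly with a low value. They report only what shows in the picture. A call takes as long as a camera call.
- cams.recognise(label, camera): "extent" ([left, top, right, bottom] in pixels, round what is visible of it).
- cams.outline_of(label, camera): "pixels" (480x640 bool, what is visible of it) and "extent" ([left, top, right, bottom] in pixels, round what is visible of it).
- cams.pinpoint(label, camera): "position" ([row, column] in pixels: a listed point, or the origin of a listed thing).
The state is a dict: "time": time; "q": joint angles; "joint_velocities": joint speeds; "joint_efforts": joint torques, N m; "eef_pos": TCP position; "orientation": TCP orientation; "wrist_force": force on the tool from outside, world axes, zero at the start; "ft_torque": the same for the moment, N m; "finger_gap": finger opening in m.
Only numpy, scipy, OpenCV 4.12 (cv2) and the standard library are available. Lean on these libraries where they do the work, as an engineer would, in place of code of your own. Each camera call takes 0.05 s, during which the arm holds its last target. There are 200 camera calls.

### The job

The feed-roller gear motor with the red cover is due for greasing. Swing its red cover sideways about its screw, to either side, by about a quarter turn, so that the grease port under it is completely uncovered, and let go; leave the yellow cover of the other gear motor shut.

Things in the scene. Friction and masses are not known exactly. Their poses are not given: they have to be found in the camera images.
- red_cover (a joint): Flat red cover, 5 mm thick, on top of a green gear motor (190 x 140 x 100 mm high, grey motor at one end). 34 mm wide strip with a 54 mm disc over the port. Angle, rad: 0 = shut, positive = counter-clockwise from above; starts within 0.12 of 0, stops at 1.9 and -1.9; clear of the port beyond 0.7 either way. Light friction (1 to 2 N at the knob); stays where left.
- red_pivot (a point): On the vertical pivot axis of the red cover, level with its upper face (106 mm above the bench); the screw head rises 8 mm above it. The port, a 30 mm round hole with a brass nipple, lies 65 mm away along this point's x axis (the point does not turn with the cover). The gear motor is bolted down; its place and yaw vary, to the left or right of centre.
- red_knob (a point): Centre of the top of the upright round red knob on the cover's free end, 95 mm from the pivot axis. The knob is 18 mm in diameter and stands 34 mm above the cover's upper face (top 140 mm above the bench); it moves with the cover. Nothing stands beside or above it.
- yellow_cover (a joint): Flat yellow cover with a yellow knob on the other gear motor, which stands on the opposite side of centre; same make, sizes and joint angle as the red one, starts within 0.12 rad of 0. Leave it as it is.

How it is judged:
At the end, for the whole second after the job is handed in: The red cover is turned more than 0.9 rad (about 52 degrees) to either side of shut and is at rest; the yellow cover is within 0.25 rad of shut ((value of joint red_cover above 0.9 rad or value of joint red_cover below -0.9 rad) and velocity of joint red_cover between -0.05 and 0.05 rad/s and value of joint yellow_cover between -0.25 and 0.25 rad); the robot touches nothing.
It fails at once if the yellow cover is swung off its shut place (more than 0.25 rad either way) (value of joint yellow_cover above 0.25 rad or value of joint yellow_cover below -0.25 rad).
It also fails if it takes over 32 s, if anything falls off the work surface, if the arm or the gripper's body presses on something with over 40 N, if the wrist force passes 120 N, or if a joint passes its speed limit or range.

## Working session

There is one attempt and no reset: what is moved stays moved. The work goes in short steps, Python scripts to look and compute and a tool call to move; the robot and the scene stay as the last step left them, time stands still between calls to the robot, and variables do not carry over. Pictures are saved under pics/ and viewed, about 8 in all and at most 12, crops included, and the job is handed in when it is done.

Besides the shell and the picture viewer there is one more tool, called after "Request:" as name(argument=value, ...), one argument or row to a line, values as JSON. move_arm: Moves the arm, as the interface text tells. Its arguments: {"type":"object","properties":{"hand":{"type":"array","items":{"type":"number"}},"xyz":{"type":"array","items":{"type":"array","items":{"type":"number","minimum":-1,"maximum":1}}},"spin":{"type":"array","items":{"type":"number","minimum":-1,"maximum":1}},"grip_force":{"type":"number"}},"required":["hand","xyz","spin"]}

```bash
mkdir -p pics; cat > h.py <<'E'
import numpy as np, cv2
from station import robot, cams, ticket
def ray(cam,row,col,z):
    m=cams.camera_model(cam);K=np.array(m["K"]);R=np.array(m["attitude"]);p=np.array(m["xyz"])
    d=R@np.linalg.inv(K)@np.array([col,row,1.]);return p+d*(z-p[2])/d[2]
E
python3 - <<'E'
from h import *
s=robot.state();print(s["time"],s["eef_pos"],np.round(s["orientation"],3),robot.grip_point_offset)
ims=[]
for c in("top","scene"):
    ims.append(cams.read_camera(c)); print(c,cams.camera_model(c)["xyz"])
    for l,z in(("red_pivot",.106),("red_knob",.140)):
        for d in cams.pinpoint(l,c)[:2]: print(l,d["p"],d["position"],ray(c,*d["position"],z).round(3))
    for l in("red_cover","yellow_cover"):
        for d in cams.recognise(l,c)[:2]: print(l,d)
cv2.imwrite("pics/a.png",cv2.cvtColor(ims[0],4));cv2.imwrite("pics/b.png",cv2.cvtColor(ims[1],4))
E
```

```text
0.0 [ 0.21333755 -0.61317885  0.23011895] [[-0.001  0.944  0.329]
 [ 0.002  0.329 -0.944]
 [-1.    -0.    -0.003]] -0.0187
top [0.44620282 0.00293332 0.8126998 ]
red_pivot 0.6 [286.1, 190.5] [0.543 0.199 0.106]
red_pivot 0.45 [223.9, 201.8] [0.643 0.17  0.106]
red_knob 0.88 [222.4, 201.8] [0.636 0.162 0.14 ]
red_cover {'extent': [182.1, 222.4, 222.7, 299.3], 'p': 0.68}
yellow_cover {'extent': [427.2, 193.3, 472.5, 265.1], 'p': 0.73}
scene [ 1.19823799 -0.08772669  0.63228189]
red_pivot 0.61 [241.2, 400.7] [0.534 0.201 0.106]
red_knob 0.71 [259.0, 401.2] [0.628 0.167 0.14 ]
red_cover {'extent': [382.2, 236.1, 413.4, 283.5], 'p': 0.8}
yellow_cover {'extent': [155.5, 252.5, 191.7, 301.3], 'p': 0.57}
```

View pics/a.png

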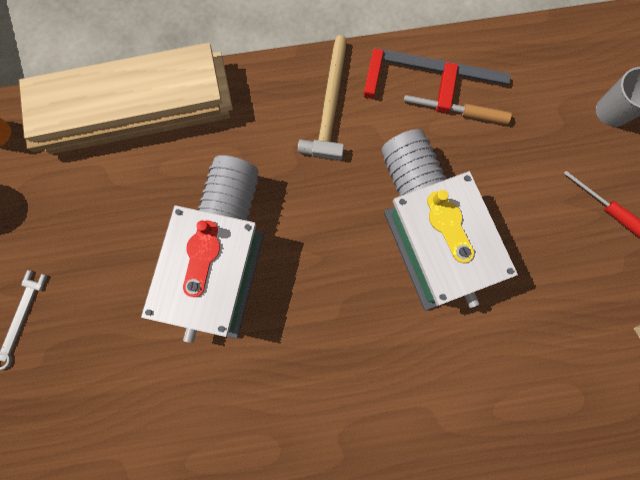

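View pics/b.png

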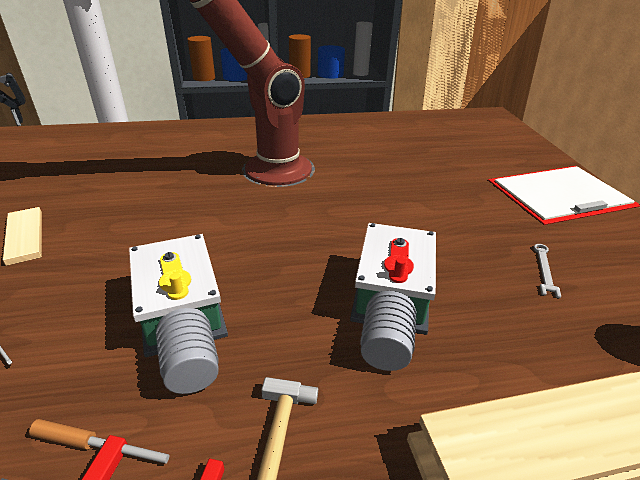

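The top view shows the red cover at left, with its knob near (row 227, col 204) and screw near (286, 192). The networks agree with this, and the pivot-to-knob distance comes out at 0.10 m against the stated 0.095 m. Yellow is at right. The plan is to close the fingers, approach from the centre side and push the knob counter-clockwise (towards +y).

Request:
move_arm(
  hand=[1, 1, 1, 1, 1, 1, 1, 1, 1, 1],
  xyz=[
    [0, 1, -0.91],
    [0, 1, -0.91],
    [0, 1, -0.91],
    [0, 1, -0.91],
    [0, 1, -0.91],
    [0, 1, -0.91],
    [0, 1, -0.91],
    [0, 1, -0.91],
    [0, 1, -0.91],
    [0, 1, -0.91],
  ],
  spin=[0.45, 0.45, 0.45, 0.45, 0.45, 0.45, 0.45, 0.45, 0.45, 0.45],
)

```text
time: 1.33
eef_pos: [0.4091, -0.2535, 0.2317]
orientation: [[0.002, 0.933, -0.36], [0.001, -0.36, -0.933], [-1.0, 0.001, -0.002]]
wrist_force: [0.2, 0.6, 0.6]
finger_gap: -0.0001
```

Request:
move_arm(
  hand=[1, 1, 1, 1, 1, 1, 1, 1],
  xyz=[
    [0, 0.17, -1],
    [0, 0.17, -1],
    [0, 0.17, -1],
    [0, 0.17, -1],
    [0, 0.17, -1],
    [0, 0.17, -1],
    [0, 0.17, -1],
    [0, 0.17, -1],
  ],
  spin=[0, 0, 0, 0, 0, 0, 0, 0],
)

```text
time: 2.0
eef_pos: [0.5666, 0.0125, 0.2314]
orientation: [[0.003, 0.935, -0.354], [0.006, -0.354, -0.935], [-1.0, 0.001, -0.007]]
wrist_force: [0.3, 0.8, 0.2]
finger_gap: -0.0003
```

Request:
move_arm(
  hand=[1, 1, 1, 1],
  xyz=[
    [0, 0, -0.37],
    [0, 0, -0.37],
    [0, 0, -0.37],
    [0, 0, -0.37],
  ],
  spin=[0, 0, 0, 0],
)

```text
time: 2.33
eef_pos: [0.605, 0.117, 0.2309]
orientation: [[0.001, 0.936, -0.352], [0.007, -0.352, -0.936], [-1.0, -0.002, -0.007]]
wrist_force: [0.3, 0.3, -0.1]
finger_gap: 0.0002
```

```bash
python3 - <<'E'
from h import *
s=robot.state();print(s["time"],s["eef_pos"],np.round(s["orientation"],3))
for c in("top","scene"):
    im=cams.read_camera(c); cv2.imwrite(f"pics/c_{c}.png",cv2.cvtColor(im,4))
    for l,z in(("red_pivot",.106),("red_knob",.140)):
        for d in cams.pinpoint(l,c)[:2]: print(c,l,d["p"],d["position"],ray(c,*d["position"],z).round(3))
E
```

```text
2.3333 [0.60495188 0.11697821 0.23087426] [[ 0.001  0.936 -0.352]
 [ 0.007 -0.352 -0.936]
 [-1.    -0.002 -0.007]]
top red_knob 0.84 [227.5, 197.7] [0.628 0.169 0.14 ]
scene red_pivot 0.68 [240.3, 401.3] [0.532 0.203 0.106]
scene red_knob 0.63 [259.0, 403.9] [0.629 0.171 0.14 ]
```

View pics/c_scene.png

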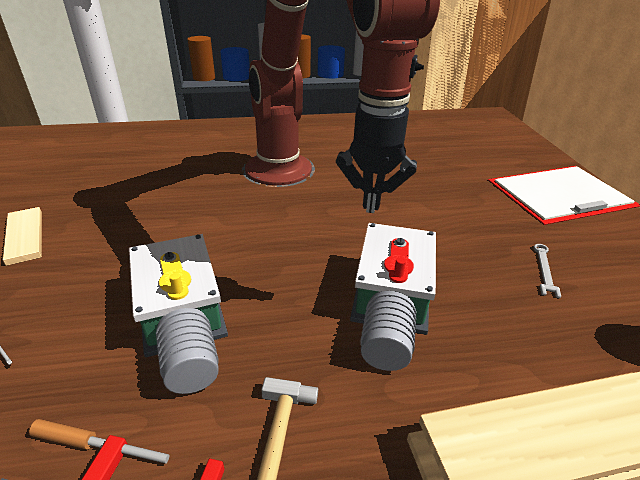

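The fingers are clear on the centre side of the red knob, which sits at (row 259, col 403). I'll descend to 0.123 m.

Request:
move_arm(
  hand=[1, 1, 1, 1, 1],
  xyz=[
    [0.36, 0, 0],
    [0.36, 0, 0],
    [0.36, 0, 0],
    [0.36, 0, 0],
    [0.36, 0, 0],
  ],
  spin=[0, 0, 0, 0, 0],
)

```text
time: 3.05
eef_pos: [0.6036, 0.1055, 0.1228]
orientation: [[-0.002, 0.931, -0.365], [-0.001, -0.365, -0.931], [-1.0, -0.002, 0.002]]
wrist_force: [-0.0, 0.0, 0.4]
finger_gap: -0.0
```

Request:
move_arm(
  hand=[1, 1, 1, 1, 1, 1, 1, 1, 1, 1],
  xyz=[
    [0, -0.01, -0.07],
    [0, -0.01, -0.13],
    [0, -0.01, -0.16],
    [0, -0.01, -0.19],
    [0, -0.01, -0.22],
    [0, -0.01, -0.25],
    [0, -0.01, -0.28],
    [0, -0.02, -0.31],
    [0, -0.03, -0.335],
    [0, -0.03, -0.335],
  ],
  spin=[0, 0, 0, 0, 0, 0, 0, 0, 0, 0],
)

```text
time: 3.88
eef_pos: [0.6319, 0.2071, 0.123]
orientation: [[0.0, 0.933, -0.361], [0.002, -0.361, -0.933], [-1.0, -0.001, -0.002]]
wrist_force: [-0.5, 0.1, -0.8]
finger_gap: -0.0002
```

```bash
python3 - <<'E'
from h import *
s=robot.state();print(s["time"],s["eef_pos"],s["wrist_force"])
for c in("top","scene"):
    im=cams.read_camera(c); cv2.imwrite(f"pics/d_{c}.png",cv2.cvtColor(im,4))
    for l,z in(("red_pivot",.106),("red_knob",.140)):
        for d in cams.pinpoint(l,c)[:2]: print(c,l,d["p"],d["position"],ray(c,*d["position"],z).round(3))
E
```

```text
3.8833 [0.63194796 0.20709292 0.12297137] [-0.54431408  0.08902225 -0.82267242]
top red_pivot 0.96 [285.9, 191.2] [0.543 0.197 0.106]
top red_knob 0.86 [233.0, 159.4] [0.629 0.229 0.14 ]
scene red_pivot 0.73 [241.1, 402.3] [0.535 0.204 0.106]
scene red_knob 0.83 [254.1, 436.3] [0.623 0.234 0.14 ]
```

View pics/d_scene.png

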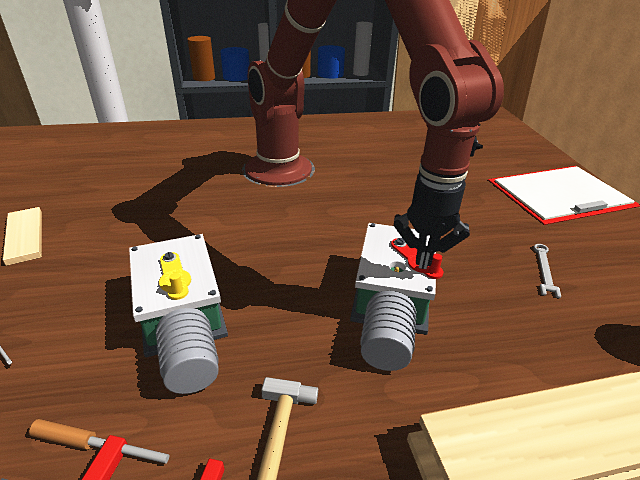

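The cover is turning, about 0.7 rad so far, and the port now shows at (268, 397). I'll continue the arc.

Request:
move_arm(
  hand=[1, 1, 1, 1, 1, 1, 1, 1, 1, 1],
  xyz=[
    [0, -0.01, -0.03],
    [0, -0.027, -0.058],
    [0, -0.045, -0.085],
    [0, -0.065, -0.11],
    [0, -0.09, -0.132],
    [0, -0.115, -0.15],
    [0, -0.145, -0.167],
    [0, -0.175, -0.18],
    [0, -0.2, -0.19],
    [0, -0.2, -0.19],
  ],
  spin=[0, 0, 0, 0, 0, 0, 0, 0, 0, 0],
)

```text
time: 5.02
eef_pos: [0.5948, 0.2817, 0.1235]
orientation: [[-0.002, 0.933, -0.36], [0.002, -0.36, -0.933], [-1.0, -0.002, -0.001]]
wrist_force: [-0.7, 1.0, -0.1]
finger_gap: 0.0003
```

Request:
move_arm(
  hand=[1, 1, 1, 1, 1, 1, 1, 1],
  xyz=[
    [0, 0.06, 0.05],
    [0, 0.06, 0.05],
    [-0.4, 0.06, 0.05],
    [-0.4, 0.06, 0.05],
    [-0.4, 0.06, 0.05],
    [-0.4, 0.06, 0.05],
    [-0.4, 0.06, 0.05],
    [-0.4, 0.06, 0.05],
  ],
  spin=[0, 0, 0, 0, 0, 0, 0, 0],
)

```text
time: 5.68
eef_pos: [0.6077, 0.2581, 0.2429]
orientation: [[-0.001, 0.931, -0.364], [0.0, -0.364, -0.931], [-1.0, -0.001, 0.0]]
wrist_force: [-0.0, -0.3, -0.1]
finger_gap: -0.0001
```

```bash
python3 - <<'E'
from h import *
s=robot.state();print(s["time"],s["eef_pos"],s["wrist_force"])
for c in("top","scene"):
    im=cams.read_camera(c); cv2.imwrite(f"pics/e_{c}.png",cv2.cvtColor(im,4))
    for l,z in(("red_pivot",.106),("red_knob",.140)):
        for d in cams.pinpoint(l,c)[:2]: print(c,l,d["p"],d["position"],ray(c,*d["position"],z).round(3))
E
```

```text
5.6833 [0.60770651 0.25810265 0.24291126] [-0.00130984 -0.25391167 -0.12902353]
top red_pivot 0.89 [285.2, 192.2] [0.544 0.196 0.106]
top red_knob 0.83 [273.9, 126.9] [0.572 0.284 0.14 ]
scene red_pivot 0.57 [241.7, 402.4] [0.537 0.203 0.106]
scene red_knob 0.89 [234.4, 452.9] [0.57  0.288 0.14 ]
```

View pics/e_scene.png

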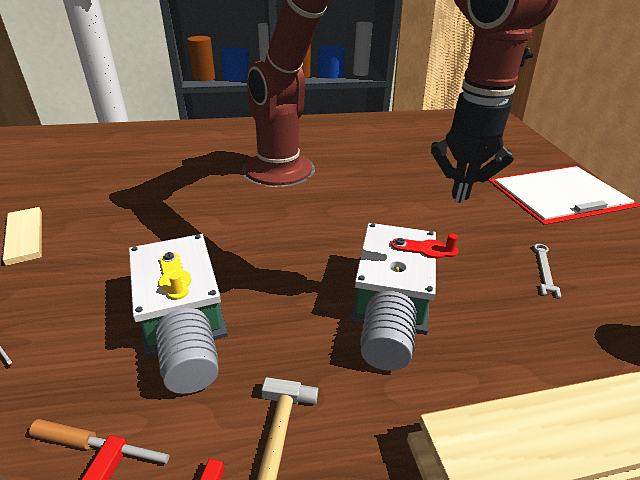

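The red cover now points sideways, with its knob at (240, 452). The port at (267, 397) is fully uncovered, and the yellow cover hasn't moved. By pivot and knob positions the turn is about 1.55 rad, and the arm is clear.

```bash
python3 -c "
from h import *
print(ticket.job_done())"
```

```text
the job is handed in; nothing more can be done
None
```

I swung the red cover counter-clockwise by pushing its knob along an arc with the closed fingers. I then backed off, lifted clear to about 0.24 m and handed the job in at about 6 s of the 32 s limit.

- **Red cover:** the last camera check put it about 1.55 rad from shut, against the 0.9 rad required. Both cameras agreed on the knob to within about 5 mm, and the grease port was fully in view.
- **Yellow cover:** it looked unmoved in the last picture, and the tool stayed well above it. I did not measure its angle separately.
- **Contact:** the wrist force was about zero after retreating, so the robot was touching nothing. It read 1 N or so after each push.
- **Disagreements:** the two cameras placed the pivot up to about 11 mm apart, which did not matter for the push. No check failed.

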